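# Set a guide's running clearance with its eccentric adjuster

### The arm

A 6-joint arm with a two-finger parallel gripper is mounted at the origin on a cart in front of the work surface, level with it; the furniture and walls round the work are solid. World frame = base frame: x ahead of the robot, y to its left, z up, the work surface at z = 0. Lengths are in m, angles in rad, forces in N, time in s.
With the tool pointing down it reaches from about 0.3 to 0.775 m from the base axis. Payload 14.6 kg.
Tool frame: the origin (TCP) lies at the centre of the arm's flange, where the gripper is bolted on; the fingertips stand 199 mm ahead of it and the grasp point (between the pads) lies ctrl.tcp_to_grasp ahead of it (ctrl.tcp_to_grasp is the distance from the TCP to the grasp point, in m); z points along the fingers, y is the line along which they close (so a half turn about z gives the same grasp; the last joint's range is limited). The gripper opens to 94 mm and grips with 3 to 60 N. Pads are 16 mm wide; open, the fingers measure 119 mm over their backs; the gripper's body (75 mm by 177 mm) begins 78 mm behind the grasp point.
Start: joints at [-1.265, 0.3, 1.521, -0, 1.321, -0.067], TCP at [0.2, -0.512, 0.405] pointing down, gripper open.
Joint ranges: [-3.03, 3.03], [-0.79, 2.21], [0.23, 2.52], [-1.04, 4.18], [0, 3.07], [-2.55, 2.55]. Speed limits (rad/s): [2.22, 2.22, 2.57, 3.14, 3.14, 3.14].

### API

Orientations are given as [roll, pitch, yaw] about the fixed x, y, z axes, in that order (R = Rz(yaw) Ry(pitch) Rx(roll)).
In Python, from station import ctrl gives the robot as it stands. The module is installed in compiled form; this text tells all that it offers.
- The arm moves only by the shell command python3 -m jog 'ROWS' [OPENING] [FORCE]. ROWS is JSON, a list of rows, each a list of 6 numbers: the shift along the tool's x, y, z in cm, then the turn, a rotation vector about the tool's x, y, z in rad. In form: [[tx, ty, tz, ax, ay, az], ...]. A call has 1 to 8 rows; each row is the pose to reach, as a shift and turn from the pose commanded when the call began, along the tool's axes at that moment; what a row does not reach only later rows make up. A row lasts 1/10 s, in which the tool goes at most 50 mm and 8.59 degrees, less where a joint would pass 70% of its speed; a pose out of reach is approached as far as the arm can. A call with a gripper value outside its range is refused whole. OPENING is the opening in per cent of the stroke, from 0 (shut) to 100 (fully open), set as the call begins (- or left out, the last holds). The fingers move at their own pace and stop on an object; FORCE is the grip in N (left out, the last holds). Time passes only in rows, so rows that repeat a pose let the fingers close. It gives the time, the measured TCP pose, the force, the opening and the grip force at its end, in the units of the state.
- ctrl.get_obs(): the state, without advancing time (a new reading comes with each control period).
- ctrl.camera(name): name is "scene" or "side" or "wrist"; returns a dict with "img" (400x640x3 uint8, blue, green, red), "intrinsics" (3x3 intrinsics, pixels), "R" (3x3) and "t" (3): a world point X has camera coordinates R X + t. Camera axes: x right, y down, z forward; pixel columns grow to the right and rows downward; lengths in m; the calibration is good to about 2 mm. A picture is of the moment at which its call begins. There is no depth.
- ctrl.hand_in(): hands the job in; it is judged then, once.
The state is a dict: "time_s": time; "qpos": joint angles; "joint_vel": joint speeds; "tau": joint torques, N m; "ee_pos": TCP position; "eef_rot": TCP orientation; "force": force on the tool from outside, world axes, zero at the start; "moment": the same for the moment, N m; "grip_width": finger opening in m; "grip_force": force on a finger pad.
Only numpy, scipy, OpenCV 4.12 (cv2) and the standard library are available. Lean on these libraries where they do the work, as an engineer would, in place of code of your own. Each camera call takes 0.05 s, during which the arm holds its last target. There are 200 camera calls.

### The job

Set the running clearance of the guide on the bench: turn the black knob on the green base plate clockwise until the steel eccentric disc under it bottoms firmly against the brass strip of the guide bar, but do not force it. Then back the knob off a quarter turn, counting from where it bottomed, and let go of it. Leave the things lying round it where they are.

Things in the scene. Friction and masses are not known exactly. Their poses are not given: they have to be found in the camera images.
- knob: black knob with the steel eccentric disc under it, one piece turning on a fixed vertical axis; stays where it is left, turns with 0.05 N m while clear. Origin: on the axis at the disc's underside, z up. With x along the bar's x the disc's high side points straight away from the bar; clockwise (seen from above) from there it bottoms after 2.0 to 2.6 rad. It starts at -0.5 to 0.9 rad clockwise.
- knob_grip (a point): point on the knob's axis at the height to grip, 8 mm below its top and 94 mm above the bench. The grip is an upright black bar, 50 mm long, 14 mm wide, 34 mm high, on a black disc of 49 mm diameter whose top is 25 mm below this point. x of this frame lies along the bar and turns with it, z is up; a white line marks the bar's -x half.
- bracket: green base plate fixed to the bench, 150 x 125 x 10 mm, with a bearing boss that carries the knob. Origin: on its underside, right below the knob's axis; x along the steel bar, y towards the bar, z up.
- disc_center (a point): centre of the steel eccentric disc, 52 mm diameter, 14 mm thick, rigid with the knob, below it. This point lies 8 mm off the knob's axis, on the -y side of knob. It meets the strip with a dry rim, so the torque then rises steeply. Bottomed firmly: it bears on the strip with over 12 N (about 0.25 N m at the knob). Over 36 N (about 0.7 N m) it is forced.
- bar: steel guide bar, 150 x 26 mm, top 46 mm above the bench, fixed beside the disc; a brass rubbing strip, against which the disc bottoms, stands about 3 mm proud of its side. Origin: at bench height, in the middle of the strip's face as it should be; the real face lies up to 0.6 mm in front or behind. x along the bar, y into it, z up. It is 30.6 to 31.8 mm from the knob's axis.
- hex_keys: red folding hex key set, 30 x 105 x 24 mm, loose beside the bracket; bystander. Origin: centre of its underside.
- tape_measure: yellow tape measure, 73 x 76 x 36 mm, loose beside the bracket; bystander. Origin: centre of its underside.
- carpenter_pencil: flat red pencil, 13 x 178 x 11 mm, loose in front of the bracket; bystander. Origin: centre of its underside.
- offcut: brown wood offcut, 45 x 70 x 30 mm, loose behind the bracket; bystander. Origin: centre of its underside.

How it is judged:
On the way:
1. the disc is bottomed firmly: it bears on the strip with more than 12 N (contact force between knob and bar above 12 N), for 0.2 s.
At the end, for the whole second after the job is handed in: After bottoming, the knob is at rest a quarter turn back (76 to 104 degrees always pass): the disc's centre is 34.5 to 38.9 mm from the bar's origin across the bar, and on its -x side by more than 1.5 mm. The four loose things lie within 15 mm of where they were (y of disc_center in the frame of bar between -0.0389 and -0.0345 m and x of disc_center in the frame of bar below -0.0015 m and angular speed of knob below 0.05 rad/s and distance of each of hex_keys, tape_measure, carpenter_pencil, offcut from where it was at the start of the episode below 0.015 m); the robot touches nothing.
It fails at once if the adjuster is forced: the disc bears on the strip with more than 36 N (contact force between knob and bar above 36 N).
It fails at once if a thing lying round the bracket is moved by more than 15 mm (distance of any of hex_keys, tape_measure, carpenter_pencil, offcut from where it was at the start of the episode above 0.015 m).
It also fails if it takes over 56 s, if anything falls off the work surface, if the arm or the gripper's body presses on something with over 40 N, if the wrist force passes 120 N, or if a joint passes its speed limit or range.

## Working session

There is one attempt and no reset: what is moved stays moved. The work goes in short steps, Python scripts to look and compute and a shell command to move; the robot and the scene stay as the last step left them, time stands still between calls to the robot, and variables do not carry over. Pictures are saved under pics/ and viewed, at most 10 in all, crops included, and the job is handed in when it is done.

```bash
mkdir -p pics; python3 - <<'E'
from station import ctrl
import cv2,numpy as np
o=ctrl.get_obs();print({k:np.round(v,3) for k,v in o.items()},ctrl.tcp_to_grasp)
for n in("scene","side"):
    c=ctrl.camera(n);cv2.imwrite(f"pics/{n}0.png",c["img"]);np.savez(f"{n}0.npz",**c);print(n,-c["R"].T@c["t"])
E
```

```text
{'time_s': np.float64(0.0), 'qpos': array([-1.265,  0.3  ,  1.522, -0.   ,  1.321, -0.067]), 'joint_vel': array([ 0.001,  0.001,  0.   ,  0.002, -0.002,  0.001]), 'tau': array([ 0.0000e+00, -5.3181e+01, -3.5274e+01,  7.1000e-02,  2.4000e-02,
       -0.0000e+00]), 'ee_pos': array([ 0.2  , -0.512,  0.404]), 'eef_rot': array([-3.14 , -0.   ,  0.373]), 'force': array([-0.941,  0.019,  0.45 ]), 'moment': array([ 0.04 , -0.038, -0.001]), 'grip_force': np.float64(0.0), 'grip_width': np.float64(0.094)} 0.1804
scene [0.10018302 0.6740422  0.58677682]
side [ 0.43642605 -0.71587414  0.50290228]
```

View pics/scene0.png

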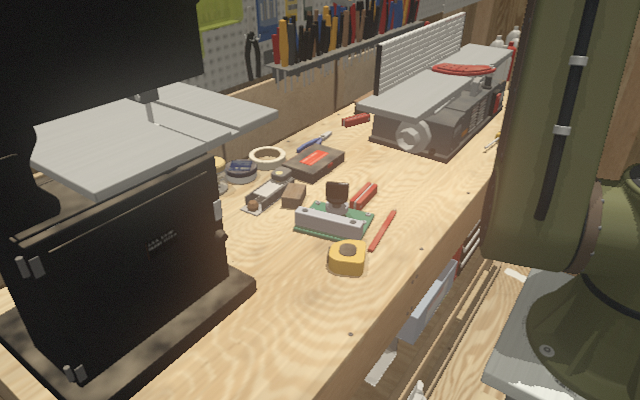

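View pics/side0.png

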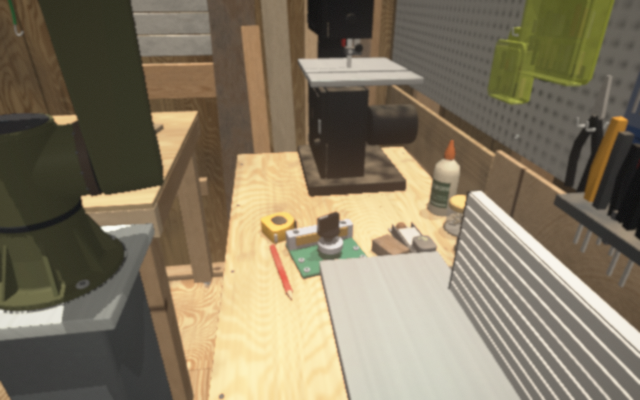

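The scene view shows the knob's grip at about (337,190), the bar in front of it and the tape at (347,257). In the side view the knob is at about (329,224), with the bar behind it. I'll triangulate the knob and zoom in.

```bash
cat > h.py <<'E'
import numpy as np,cv2
def ray(c,uv):
    d=c["R"].T@np.linalg.inv(c["intrinsics"])@np.array([uv[0],uv[1],1.]);return -c["R"].T@c["t"],d
def plane(c,uv,z):
    o,d=ray(c,uv);return o+d*(z-o[2])/d[2]
def tri(c1,p1,c2,p2):
    o1,d1=ray(c1,p1);o2,d2=ray(c2,p2)
    s=np.linalg.lstsq(np.c_[d1,-d2],o2-o1,rcond=None)[0]
    a,b=o1+s[0]*d1,o2+s[1]*d2;return (a+b)/2,np.linalg.norm(a-b)
E
python3 - <<'E'
from h import *
s=np.load("scene0.npz");d=np.load("side0.npz")
print(tri(s,(337,189),d,(329,224)))
print("bar ends scene top z.046",[plane(s,p,.046) for p in((297,211),(365,227),(303,206),(368,222))])
a=cv2.resize(s["img"][160:280,260:420],None,fx=4,fy=4,interpolation=2)
b=cv2.resize(d["img"][190:310,240:400],None,fx=4,fy=4,interpolation=2)
cv2.imwrite("pics/z.png",cv2.resize(np.vstack([a,b]),(400,600)))
E
```

```text
(array([ 0.5518676 , -0.04111717,  0.0842249 ]), np.float64(0.00015158919034717185))
bar ends scene top z.046 [array([0.60468969, 0.03343153, 0.046     ]), array([ 0.455881  , -0.00226106,  0.046     ]), array([0.60623257, 0.00991799, 0.046     ]), array([ 0.45992091, -0.02151115,  0.046     ])]
```

View pics/z.png

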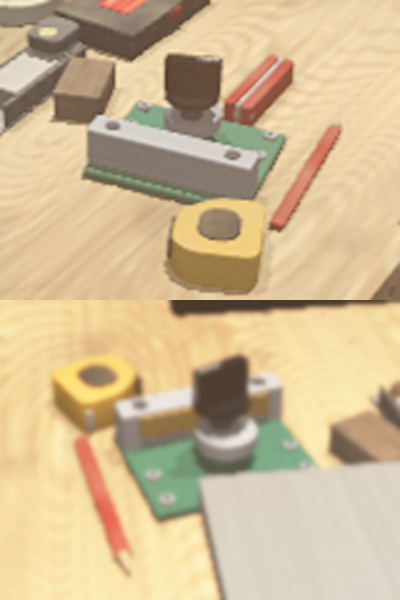

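The knob is at about (0.552,-0.041), its height is plausible, and the bar's yaw is about 0.23. I'll move above it and look with the wrist camera.

```bash
python3 -m jog '[[50,-31,0,0,0,0],[50,-31,0,0,0,0],[50,-31,0,0,0,0],[50,-31,0,0,0,0],[50,-31,0,0,0,0],[50,-31,0,0,0,0],[50,-31,0,0,0,0],[50,-31,0,0,0,0]]' 100 && python3 - <<'E'
from station import ctrl
o=ctrl.get_obs();print(o["ee_pos"],o["eef_rot"])
E
```

```text
time_s: 0.9
ee_pos: [0.4409, -0.1902, 0.4046]
eef_rot: [-3.142, 0.0, 0.373]
force: [0.5, -1.4, -0.6]
grip_width: 0.0941
grip_force: 0.0
[ 0.44092562 -0.19016097  0.40462461] [-3.14158598e+00  4.36796345e-05  3.72723647e-01]
```

```bash
python3 -m jog '[[16,-9.9,0,0,0,-1.2],[16,-9.9,0,0,0,-1.2],[16,-9.9,0,0,0,-1.2],[16,-9.9,0,0,0,-1.2],[16,-9.9,0,0,0,-1.2],[16,-9.9,0,0,0,-1.2],[16,-9.9,0,0,0,-1.2],[16,-9.9,0,0,0,-1.2]]' && python3 -m jog '[[0,0,0,0,0,-1.2],[0,0,0,0,0,-1.2],[0,0,0,0,0,-1.2],[0,0,0,0,0,-1.2],[0,0,0,0,0,-1.2],[0,0,0,0,0,-1.2],[0,0,0,0,0,-1.2],[0,0,0,0,0,-1.2]]' && python3 - <<'E'
from station import ctrl
import cv2,numpy as np
o=ctrl.get_obs();print(o["ee_pos"],o["eef_rot"],o["qpos"])
c=ctrl.camera("wrist");cv2.imwrite("pics/w1.png",c["img"]);np.savez("w1.npz",**c);print(-c["R"].T@c["t"])
E
```

```text
time_s: 1.7
ee_pos: [0.5531, -0.0415, 0.4042]
eef_rot: [-3.141, -0.0, 1.579]
force: [-0.7, 0.9, -0.3]
grip_width: 0.094
grip_force: 0.0
time_s: 2.5
ee_pos: [0.5531, -0.0416, 0.4043]
eef_rot: [-3.141, -0.001, 2.779]
force: [-0.5, 0.1, -0.5]
grip_width: 0.0938
grip_force: 0.0
[ 0.55310061 -0.04160171  0.40426958] [-3.14140465e+00 -7.74031169e-04  2.77902724e+00] [-1.41106351e-01  3.10731889e-01  1.50779537e+00 -1.38109403e-05
  1.32386181e+00 -1.34933396e+00]
[ 0.47620574 -0.01282088  0.38307079]
```

View pics/w1.png

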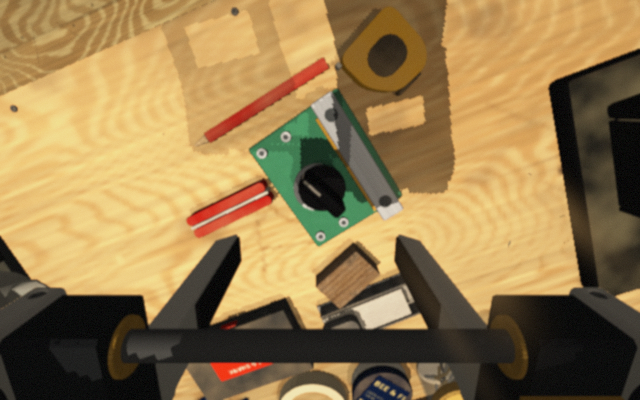

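The knob is at about (321,188), and a white line marks the bar's -x half towards the upper left, at about (308,184). I'll take a brightened crop of it and mark the pixel grid.

```bash
python3 - <<'E'
from h import *
c=np.load("w1.npz");im=c["img"]
a=im[140:230,270:390].astype(float);a=(255*(a/255)**.5).astype(np.uint8)
a=cv2.resize(a,None,fx=6,fy=6,interpolation=cv2.INTER_CUBIC)
cv2.imwrite("pics/w1z.png",a)
E
```

```text
(no output)
```

View pics/w1z.png

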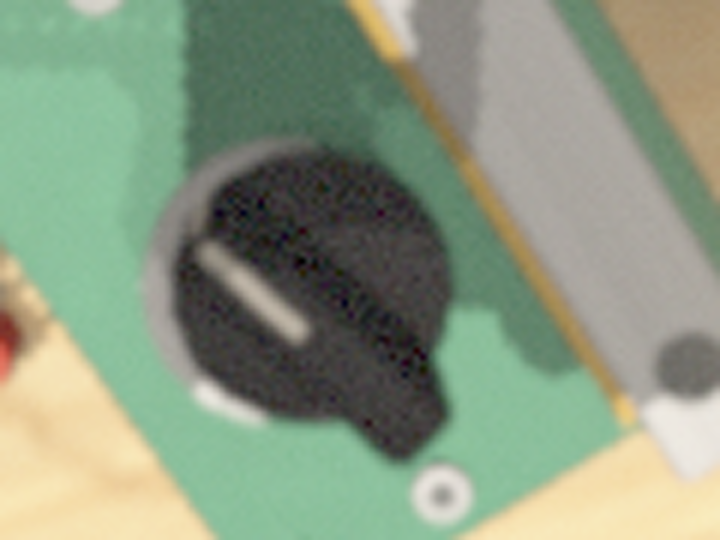

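```bash
python3 - <<'E'
from h import *
c=np.load("w1.npz")
P=lambda x,y,z:plane(c,(270+x/6,140+y/6),z)[:2]
a,b=P(205,250,.102),P(302,335,.102);e=P(425,437,.102)
ang=lambda v:np.arctan2(v[1],v[0])
print("line",a,b,np.linalg.norm(b-a),"tail",e,np.linalg.norm(e-a),"knob yaw",ang(b-a),ang(e-a))
print("mid bar",(a+e)/2)
D=[P(x,y,.069) for x,y in((175,290),(450,280),(320,150),(300,418))];print("disc",P(312,284,.069),np.linalg.norm(D[0]-D[1]),np.linalg.norm(D[2]-D[3]))
f,g=P(470,160,.046),P(620,410,.046);v=(f-g);print("bar yaw",ang(v))
n=np.array([-v[1],v[0]])/np.linalg.norm(v)
for ax in((a+e)/2,P(312,284,.069)):print("dist",n@(f-ax))
E
```

```text
line [ 0.53138507 -0.04625739] [ 0.54888451 -0.03731135] 0.01965355352060373 tail [ 0.57085072 -0.02531488] 0.044678029257422334 knob yaw 0.4725818090146027 0.4878671174443396
mid bar [ 0.55111789 -0.03578613]
disc [ 0.54968998 -0.03548583] 0.04629791710559015 0.046495282054589256
bar yaw -2.947524130001602
dist -0.03354278858328986
dist -0.03297274964140864
```

```bash
python3 -m jog '[[0.44,0.42,7.4,0,0,-0.84],[0.44,0.42,7.4,0,0,-0.84],[0.44,0.42,7.4,0,0,-0.84],[0.44,0.42,7.4,0,0,-0.84],[0.44,0.42,7.4,0,0,-0.84],[0.44,0.42,7.4,0,0,-0.84],[0.44,0.42,7.4,0,0,-0.84],[0.44,0.42,7.4,0,0,-0.84]]' && python3 - <<'E'
from station import ctrl
import cv2,numpy as np
from h import *
o=ctrl.get_obs();print(o["ee_pos"],o["eef_rot"],o["qpos"])
c=ctrl.camera("wrist");np.savez("w2.npz",**c)
K=c["intrinsics"];p=c["R"]@np.array([.5505,-.036,.094])+c["t"];q=K@p;u,v=q[:2]/q[2];print(u,v)
a=(255*(c["img"]/255.)**.5).astype(np.uint8);cv2.imwrite("pics/w2.png",a)
E
```

```text
time_s: 3.35
ee_pos: [0.5505, -0.0361, 0.3305]
eef_rot: [3.141, -0.0, -2.675]
force: [0.1, -1.2, 0.8]
grip_width: 0.0942
grip_force: 0.0
[ 0.55050596 -0.03610915  0.33050168] [ 3.14137401e+00 -2.31275515e-04 -2.67499788e+00] [-1.31895867e-01  3.74953807e-01  1.60103775e+00  5.47706873e-05
  1.16591536e+00 -2.16930853e+00]
317.8337151140235 227.49514241418532
```

View pics/w2.png

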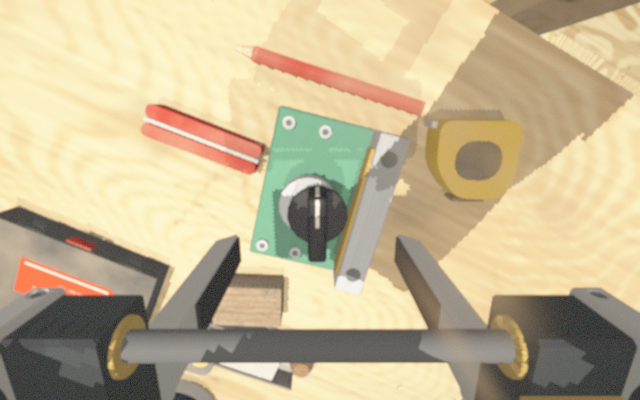

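The grip bar lies along the tool's x axis at column 317, against a predicted 318. The black disc is centred near (317,214). I'll check the position along the bar.

```bash
python3 - <<'E'
from h import *
c=np.load("w2.npz")
g=cv2.cvtColor(c["img"],6)
m=(g<60).astype(np.uint8);m[:175]=0;m[270:]=0;m[:,:285]=0;m[:,350:]=0
for r in range(180,266,4):
    x=np.where(m[r])[0];print(r,x.min() if len(x) else None,x.max() if len(x) else None,end="; ")
print(plane(c,(317.5,214),.069),[plane(c,p,.069) for p in((288,214),(347,214))])
print(plane(c,(317,186),.102),plane(c,(317,240),.102))
E
```

```text
180 325 328; 184 330 340; 188 306 341; 192 300 341; 196 295 349; 200 291 349; 204 290 349; 208 288 349; 212 288 349; 216 288 349; 220 288 349; 224 290 347; 228 290 346; 232 293 345; 236 296 344; 240 302 343; 244 307 342; 248 307 340; 252 294 339; 256 308 338; 260 309 337; 264 335 336; [ 0.54897103 -0.03700924  0.069     ] [array([ 0.5594801 , -0.05785562,  0.069     ]), array([ 0.53846038, -0.01615973,  0.069     ])]
[ 0.52170931 -0.0511776   0.102     ] [ 0.55636962 -0.03370842  0.102     ]
```

```bash
python3 -m jog '[[0.1,0,2.8,0,0,0],[0.1,0,5.6,0,0,0],[0.1,0,5.6,0,0,0],[0.1,0,5.6,0,0,0]]' 100 && python3 -m jog '[[0,0,0,0,0,0],[0,0,0,0,0,0],[0,0,0,0,0,0],[0,0,0,0,0,0],[0,0,0,0,0,0],[0,0,0,0,0,0],[0,0,0,0,0,0],[0,0,0,0,0,0]]' 0 30 && python3 -c "
from station import ctrl
o=ctrl.get_obs();print(o['moment'],o['force'],o['qpos'][5])"
```

```text
time_s: 3.8
ee_pos: [0.5498, -0.0366, 0.2752]
eef_rot: [3.141, -0.0, -2.672]
force: [0.2, 0.9, 0.3]
grip_width: 0.0941
grip_force: 0.0
time_s: 4.6
ee_pos: [0.5496, -0.0366, 0.2746]
eef_rot: [3.142, -0.0, -2.67]
force: [0.6, 0.6, 0.8]
grip_width: 0.0334
grip_force: 0.0
[ 0.09726654 -0.13178585  0.00876168] [0.62900532 0.62202442 0.83266828] -2.174926093270601
```

```bash
python3 -m jog '[[0,0,0,0,0,0],[0,0,0,0,0,0],[0,0,0,0,0,0],[0,0,0,0,0,0],[0,0,0,0,0,0]]' && python3 -c "
from station import ctrl
o=ctrl.get_obs();print(o['moment'],o['force'],o['qpos'][5])"
```

```text
time_s: 5.1
ee_pos: [0.5497, -0.0367, 0.2747]
eef_rot: [-3.141, 0.0, -2.67]
force: [2.9, -2.6, -1.0]
grip_width: 0.0141
grip_force: 30.0
[-0.53009488 -0.45313026  0.03008615] [ 2.94125989 -2.6054406  -0.99582754] -2.174948544666884
```

```bash
python3 -m jog '[[0,0,0,0,0,0.15],[0,0,0,0,0,0.3],[0,0,0,0,0,0.45],[0,0,0,0,0,0.6],[0,0,0,0,0,0.75],[0,0,0,0,0,0.9],[0,0,0,0,0,1.0],[0,0,0,0,0,1.0]]' && python3 -c "
from station import ctrl
o=ctrl.get_obs();print(o['moment'],o['force'],o['qpos'][5])"
```

```text
time_s: 5.9
ee_pos: [0.5497, -0.0359, 0.2746]
eef_rot: [3.14, -0.0, 2.609]
force: [3.1, 5.5, -2.2]
grip_width: 0.0137
grip_force: 30.0
[ 0.96783887 -0.70403025 -0.02572714] [ 3.08567162  5.49112834 -2.18352081] -1.1711862538857758
```

```bash
python3 -m jog '[[0,0,0,0,0,0.15],[0,0,0,0,0,0.3],[0,0,0,0,0,0.45],[0,0,0,0,0,0.6],[0,0,0,0,0,0.75],[0,0,0,0,0,0.9],[0,0,0,0,0,1.0],[0,0,0,0,0,1.0]]' && python3 -c "
from station import ctrl
o=ctrl.get_obs();print(o['moment'],o['force'],o['qpos'][5])"
```

```text
time_s: 6.7
ee_pos: [0.5502, -0.0355, 0.2747]
eef_rot: [3.138, -0.002, 1.609]
force: [11.3, 9.3, -6.4]
grip_width: 0.0137
grip_force: 30.0
[ 1.65668295 -2.15333129 -0.0328912 ] [11.25865449  9.27703826 -6.44915605] -0.17117773328326857
```

```bash
python3 -m jog '[[0.08,0.1,0,0,0,0.05],[0.08,0.1,0,0,0,0.1],[0.08,0.1,0,0,0,0.15],[0.08,0.1,0,0,0,0.2],[0.08,0.1,0,0,0,0.2]]' && python3 -c "
from station import ctrl
o=ctrl.get_obs();print(o['moment'],o['force'],o['qpos'][5])"
```

```text
time_s: 7.2
ee_pos: [0.5509, -0.0352, 0.2747]
eef_rot: [3.14, -0.001, 1.411]
force: [6.1, 3.7, -3.7]
grip_width: 0.0137
grip_force: 30.0
[ 0.60978417 -1.13354037 -0.06995306] [ 6.11528936  3.7026787  -3.72479926] 0.028652388319202547
```

```bash
cat > r.py <<'E'
from station import ctrl
import numpy as np
o=ctrl.get_obs();print(np.round(o['moment'],3),np.round(o['tau'][[0,5]],3),o['qpos'][5])
E
for i in 1; do :; done
python3 -m jog '[[0,0,0,0,0,0.02],[0,0,0,0,0,0.04],[0,0,0,0,0,0.04]]'; python3 r.py
python3 -m jog '[[0,0,0,0,0,0.02],[0,0,0,0,0,0.04],[0,0,0,0,0,0.04]]'; python3 r.py
```

```text
time_s: 7.5
ee_pos: [0.5509, -0.0352, 0.2747]
eef_rot: [3.14, -0.001, 1.372]
force: [6.7, 2.8, -4.2]
grip_width: 0.0137
grip_force: 30.0
[ 0.558 -1.266  0.03 ] [-2.265  0.325] 0.06752602909355455
time_s: 7.8
ee_pos: [0.5509, -0.0352, 0.2747]
eef_rot: [3.14, -0.001, 1.332]
force: [6.2, 3.2, -4.5]
grip_width: 0.0139
grip_force: 30.0
[ 0.583 -1.305 -0.045] [-2.234  0.325] 0.10747605127411754
```

```bash

python3 -m jog '[[0,0,0,0,0,0.02],[0,0,0,0,0,0.04],[0,0,0,0,0,0.04]]'|grep width; python3 r.py
python3 -m jog '[[0,0,0,0,0,0.02],[0,0,0,0,0,0.04],[0,0,0,0,0,0.04]]'|grep width; python3 r.py
```

```text
grip_width: 0.014
[ 0.547 -1.365 -0.052] [-2.196  0.325] 0.14748098669137527
grip_width: 0.0138
[ 0.597 -1.39  -0.016] [-2.151  0.326] 0.18753612927953595
```

```bash

python3 -m jog '[[0,0,0,0,0,0.02],[0,0,0,0,0,0.04],[0,0,0,0,0,0.04]]'|grep width; python3 r.py
python3 -m jog '[[0,0,0,0,0,0.02],[0,0,0,0,0,0.04],[0,0,0,0,0,0.04]]'|grep width; python3 r.py
```

```text
grip_width: 0.0138
[ 0.474 -1.494 -0.011] [-2.094  0.326] 0.2275328928706598
grip_width: 0.0139
[ 0.502 -1.546 -0.017] [-2.035  0.326] 0.26747998100805054
```

```bash

python3 -m jog '[[0,0,0,0,0,0.02],[0,0,0,0,0,0.04],[0,0,0,0,0,0.04]]'|grep width; python3 r.py
python3 -m jog '[[0,0,0,0,0,0.02],[0,0,0,0,0,0.04],[0,0,0,0,0,0.04]]'|grep width; python3 r.py
```

```text
grip_width: 0.0136
[ 0.421 -1.586 -0.011] [-1.964  0.326] 0.30749405969240634
grip_width: 0.0138
[ 0.469 -1.616  0.003] [-1.888  0.327] 0.347537962522786
```

```bash

python3 -m jog '[[0,0,0,0,0,0.02],[0,0,0,0,0,0.04],[0,0,0,0,0,0.04]]'|grep width; python3 r.py
python3 -m jog '[[0,0,0,0,0,0.02],[0,0,0,0,0,0.04],[0,0,0,0,0,0.04]]'|grep width; python3 r.py
```

```text
grip_width: 0.0136
[ 0.364 -1.784  0.093] [-1.858  0.439] 0.38742275877780186
grip_width: 0.014
[ 0.337 -1.748  0.489] [-1.967  0.785] 0.4270565698290914
```

It has bottomed: the moment rose to about 0.49 N m, inside the 0.25 to 0.7 band. I'll hold it briefly, then back off.

```bash

python3 -m jog '[[0,0,0,0,0,0],[0,0,0,0,0,0],[0,0,0,0,0,0],[0,0,0,0,0,0]]'|grep -E "width|rot"; python3 r.py
python3 -m jog '[[0,0,0,0,0,-0.13],[0,0,0,0,0,-0.26],[0,0,0,0,0,-0.39],[0,0,0,0,0,-0.52],[0,0,0,0,0,-0.65],[0,0,0,0,0,-0.78],[0,0,0,0,0,-0.78]]'; python3 r.py
```

```text
eef_rot: [3.14, -0.002, 1.013]
grip_width: 0.0137
[ 0.32  -1.781  0.435] [-1.947  0.438] 0.4264121347946656
time_s: 11.3
ee_pos: [0.5506, -0.0352, 0.2746]
eef_rot: [3.141, -0.001, 1.795]
force: [1.6, 4.8, -0.8]
grip_width: 0.0138
grip_force: 30.0
[ 0.966 -0.516  0.096] [-3.012 -2.488] -0.35534152840350675
```

```bash

python3 -m jog '[[0,0,0,0,0,-0.13],[0,0,0,0,0,-0.26],[0,0,0,0,0,-0.39],[0,0,0,0,0,-0.52],[0,0,0,0,0,-0.65],[0,0,0,0,0,-0.78],[0,0,0,0,0,-0.78],[0,0,0,0,0,-0.78]]'; python3 r.py
```

```text
time_s: 12.1
ee_pos: [0.5503, -0.0356, 0.2746]
eef_rot: [-3.141, -0.002, 2.569]
force: [-4.5, 1.2, 3.4]
grip_width: 0.0141
grip_force: 30.0
[0.286 0.628 0.009] [-0.643 -0.171] -1.1291764206991082
```

```bash

python3 -m jog '[[0,0,0,0,0,0],[0,0,0,0,0,0],[0,0,0,0,0,0],[0,0,0,0,0,0],[0,0,0,0,0,0],[0,0,0,0,0,0]]' 70 && python3 -m jog '[[0,0,-2,0,0,0],[0,0,-5,0,0,0],[0,0,-8,0,0,0],[0,0,-11,0,0,0],[0,0,-13,0,0,0],[0,0,-13,0,0,0],[0,0,-13,0,0,0]]' && python3 - <<'E'
from station import ctrl
import cv2,numpy as np
c=ctrl.camera("wrist");np.savez("w3.npz",**c)
a=(255*(c["img"]/255.)**.5).astype(np.uint8);cv2.imwrite("pics/w3.png",a)
E
```

```text
time_s: 12.7
ee_pos: [0.5506, -0.0357, 0.2746]
eef_rot: [-3.142, -0.0, 2.573]
force: [0.9, 0.5, 0.2]
grip_width: 0.0584
grip_force: 0.0
time_s: 13.4
ee_pos: [0.5505, -0.0357, 0.404]
eef_rot: [-3.141, -0.0, 2.573]
force: [0.3, -0.0, -0.8]
grip_width: 0.0657
grip_force: 0.0
```

View pics/w3.png

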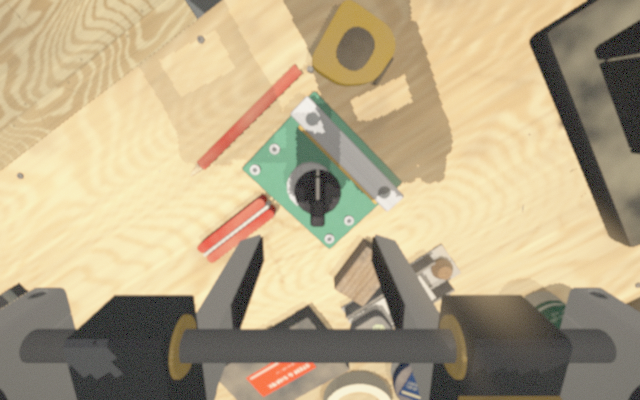

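The released knob's white line, at about (318,170) to (318,200), still lines up with the tool, so the knob is back 1.56 rad. The disc centre is then about 37 mm off the bar and 5.5 mm on its -x side, and the loose things are where they were.

```bash
python3 -c "
from station import ctrl
print(ctrl.hand_in())"
```

```text
the job is handed in; nothing more can be done
None
```

The knob was bottomed at about 0.45 N m and held for 0.4 s, then backed off about 89 degrees and released; the job was handed in after about 13.5 s, with no verdict returned.

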